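# Start and run home the thumb nut of an insulator stand

### The job

The two-armed thumb nut on the ribbed insulator stand is only perched on top of its thread. Without lifting it off, turn it backward (counterclockwise seen from above) until it comes to the thread start and drops, then turn it forward (clockwise) to run it fully home, so that its arms lie along the length of the base plate, and let go. Leave the finished nut on the smooth insulator stand untouched.

Things in the scene. Friction and masses are not known exactly. Their poses are not given: they have to be found in the camera images.
- nut_mid (a point): Centre of the grip bar of the loose brass thumb nut (0.1-0.2 kg) on the ribbed stand. Bar (two arms): 58 mm along x with flat ends to grip, 14 along y, 22 high; this point is half-way up, on the nut's axis (z up). Below it a round cap 52 mm across, underside 40 mm below this point; 2 mm side play. At the start the bar is turned 26-40 deg counterclockwise from the stand's x, point 125 mm up.
- home (a point): Where nut_mid is when home: on the stud's axis, 110 mm above the bench; x along the base plate. Bar angles count counterclockwise from this x. At 54-84 deg (aim at 69) the nut can drop 11 mm into the thread start, to 114 mm; a grip holds it up, so lower it. Then clockwise it sinks 4 mm more, evenly from 54 to 0 deg (2 mm play in height), to a stop at 0, home. It stays where let go.
- stand: Ribbed insulator stand, bolted down: dark steel base plate 120 mm (x) by 70 (y), 10 thick; white ceramic insulator with three wide ribs (64 mm across) up to 56 mm; steel stud 38 mm across with a coarse three-start right-hand thread up to 91 mm. Origin: centre of the base plate's underside, on the stud's axis, at bench height; z up.
- done_nut: The other, identical thumb nut, loose but already home on the stand with the smooth white insulator (46 mm across, no ribs), its bar along that base plate. Not to be touched. Origin on its axis at its underside, 70 mm above the bench; the nut reaches 51 mm higher.
Not all that is in view belongs to the job. What is shaped like the part that bears nut_mid but green or purple is not meant.

How it is judged:
By the outcome, as a careful person would: the job done as asked, in the order asked, and still so for the second after the job is handed in, with the robot touching nothing.
It also fails if it takes over 35 s, if anything falls off the work surface, if the arm or the gripper's body presses on something with over 40 N, if the wrist force passes 120 N, or if a joint passes its speed limit or range.

### The arm

A 7-joint arm with a two-finger parallel gripper is mounted at the origin on the work surface. World frame = base frame: x ahead of the robot, y to its left, z up, the work surface at z = 0. Lengths are in m, angles in rad, forces in N, time in s.
With the tool pointing down it reaches from about 0.425 to 0.925 m from the base axis. Payload 6.8 kg.
Tool frame: the origin (TCP) lies between the finger pads; the fingertips stand 14 mm ahead of it and the grasp point (between the pads) lies 5 mm behind it; z points along the fingers, y is the line along which they close (so a half turn about z gives the same grasp; the last joint's range is limited). The gripper opens to 85 mm and grips with 20 to 120 N. Pads are 22 mm wide; open, the fingers measure 114 mm over their backs; the gripper's body (76 mm by 85 mm) begins 54 mm behind the grasp point. The pads swing forward as they close: fully open they stand 13 mm farther back than shut.
Start: joints at [1.013, 0.477, 0.022, 1.555, -0.011, 1.109, -0.083], TCP at [0.293, -0.608, 0.245] pointing down, gripper open.
Joint ranges: [-2.96, 2.96], [-0.34, 2.1], [-1.41, 1.46], [0.24, 2.44], [-1.37, 4.51], [0.17, 1.92], [-2.96, 2.96]. Speed limits (rad/s): [2.39, 2.39, 3.14, 3.14, 3.14, 3.14, 3.14].

### API

Orientations are given as a rotation vector (axis times angle).
In Python, from bench import r, eyes, ticket gives the robot as it stands. The module is installed in compiled form; this text tells all that it offers.
- The arm moves only by the tool arm_command, never from a script. Its argument "plan" is text: rows parted by semicolons, each of 4 numbers parted by spaces: the shift along the tool's x, y, z in m, then the turn about the tool's z in degrees. In form: tx ty tz yaw; .... A call has 1 to 20 rows; each row shifts and turns the commanded pose from where the row before left it, along the tool's axes as they then stand; what a row does not reach is not made up. A row lasts 1/8 s, in which the tool goes at most 62.5 mm and 10.7 degrees, less where a joint would pass 70% of its speed; a pose out of reach is approached as far as the arm can. A call is refused whole if a number of a shift passes 0.0625 or a number of a turn 10.7, either way. A call with a gripper value outside its range is refused whole. "hand" is the closure, from -1 (fully open) to 1 (shut), set as the call begins (left out, the last holds). The fingers move at their own pace and stop on an object; "grip_force" is the grip in N (left out, the last holds). Time passes only in rows, so rows that do not move let the fingers close. It gives the time, the measured TCP pose, the force, the opening and the grip force at its end, in the units of the state.
- r.get_obs(): the state, without advancing time (a new reading comes with each control period).
- eyes.grab_frame(name): name is "scene" or "top" or "wrist"; returns (picture, depth): 480x640x3 uint8, red, green, blue; 480x640 float32, m along the optical axis (not along the pixel's ray), 0 where there is no reading.
- eyes.calibration(name): a dict with "fov_y" (degrees; the focal length in pixels is half the picture's height over the tangent of half this angle, whatever the lens; pixels are square), "cx", "cy" (the principal point, pixels), "origin" and "attitude" of the camera in the world; the wrist camera has in their place "tool_from_camera" (4x4, takes a point from camera to tool coordinates, whose origin is the TCP and whose axes are the flange's). Camera axes: x right, y up, looking along -z (the intrinsics and any distortion apply to the point x, -y, -z); pixel columns grow to the right and rows downward; lengths in m; the calibration is good to about 2 mm. A picture is of the moment at which its call begins: read the wrist's pose just before it. calibration takes no time and is no camera call.
- ticket.hand_in(): hands the job in; it is judged then, once.
The state is a dict: "clock": time; "joints": joint angles; "qvel": joint speeds; "tau": joint torques, N m; "tcp_pos": TCP position; "orientation": TCP orientation; "contact_force": force on the tool from outside, world axes, zero at the start; "moment": the same for the moment, N m; "grip_width": finger opening in m; "gripper_force": force on a finger pad.
Only numpy, scipy, OpenCV 4.12 (cv2) and the standard library are available. Lean on these libraries where they do the work, as an engineer would, in place of code of your own. Each camera call takes 0.05 s, during which the arm holds its last target. There are 200 camera calls.

## Working session

There is one attempt and no reset: what is moved stays moved. The work goes in short steps, Python scripts to look and compute and a tool call to move; the robot and the scene stay as the last step left them, time stands still between calls to the robot, and variables do not carry over. Pictures are saved under pics/ and viewed, at most 10 in all, crops included, and the job is handed in when it is done.

Besides the shell and the picture viewer there is one more tool, called after "Emit:" as a command line: name --argument value ..., lists and objects as JSON in quotes. arm_command: Moves the arm, as the interface text tells. Its arguments: {"type":"object","properties":{"plan":{"type":"string"},"hand":{"type":"number"},"grip_force":{"type":"number"}},"required":["plan"]}

```bash
mkdir -p pics; ls; python3 - <<'E'
from bench import r,eyes,ticket
import cv2,numpy as np
o=r.get_obs();print(o)
for n in("scene","top"):
    p,d=eyes.grab_frame(n);cv2.imwrite(f"pics/{n}0.png",p[:,:,::-1]);np.savez(f"{n}0.npz",p=p,d=d)
for n in("scene","top","wrist"):print(n,eyes.calibration(n))
E
```

```text
pics
{'clock': 0.0, 'joints': array([ 1.01290023,  0.47777196,  0.02233436,  1.5564598 , -0.01147014,
        1.10931365, -0.08312867]), 'qvel': array([ 0.00136745,  0.00113332, -0.00101661, -0.00095747,  0.00102465,
        0.001257  ,  0.00196851]), 'tau': array([-1.47097489e-03, -5.96463418e+01,  1.60739534e+00, -2.81204081e+01,
        1.25387518e-02,  9.51814174e-03, -1.91190372e-05]), 'tcp_pos': array([ 0.2932112 , -0.60735268,  0.24434095]), 'orientation': array([-3.06078090e+00, -7.00226589e-01,  8.80122777e-04]), 'contact_force': array([0.51363854, 1.09784266, 0.18064431]), 'moment': array([-0.02084613,  0.01477147, -0.03450142]), 'gripper_force': 0.0, 'grip_width': 0.08530592820664817}
scene {'fov_y': 44.55753058699503, 'cx': 316.76244363398285, 'cy': 232.22101214011613, 'origin': array([ 0.80252579, -0.41090431,  0.70577306]), 'attitude': array([0.6664858 , 0.21531173, 0.59648631])}
top {'fov_y': 44.24629585248279, 'cx': 323.5190146080363, 'cy': 243.57151759175846, 'origin': array([ 0.38092777, -0.01372834,  0.94300968]), 'attitude': array([ 0.13684274, -0.10496706, -1.59015959])}
wrist {'fov_y': 68.37007758732027, 'cx': 323.60479656054076, 'cy': 237.8633833640808, 'tool_from_camera': array([[ 5.09726836e-05,  9.55066199e-01,  2.96392566e-01,
         7.58483690e-02],
       [ 9.99999927e-01, -1.61268854e-04,  3.47679945e-04,
        -1.66917798e-03],
       [ 3.79856253e-04,  2.96392527e-01, -9.55066137e-01,
        -1.27095926e-01],
       [ 0.00000000e+00,  0.00000000e+00,  0.00000000e+00,
         1.00000000e+00]])}
```

View pics/top0.png

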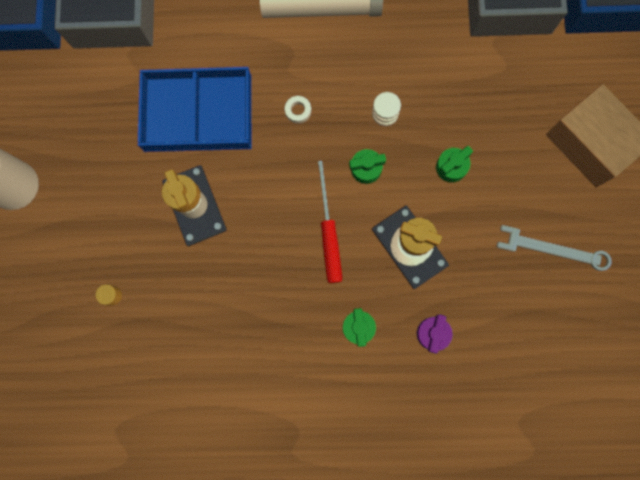

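View pics/scene0.png

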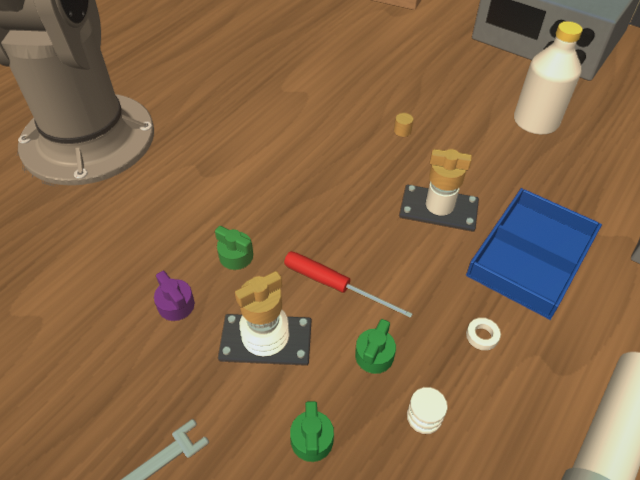

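The top picture shows the ribbed stand's plate around (410,246) with its loose nut at (420,236). The finished nut is at (181,192) on the smooth stand. The scene picture shows the ribbed stand at (265,335) with the nut at (261,297). Next I deproject these.

```bash
cat > h.py <<'E'
import numpy as np,cv2
from bench import r,eyes,ticket
from scipy.spatial.transform import Rotation as R
def cam(n,o=None):
    c=eyes.calibration(n)
    if n=="wrist":
        T=np.eye(4);T[:3,:3]=R.from_rotvec(o["orientation"]).as_matrix();T[:3,3]=o["tcp_pos"];T=T@c["tool_from_camera"]
    else:
        T=np.eye(4);T[:3,:3]=R.from_rotvec(c["attitude"]).as_matrix();T[:3,3]=c["origin"]
    return c,T
def world(n,d,o=None):
    c,T=cam(n,o);f=240/np.tan(np.radians(c["fov_y"]/2))
    v,u=np.mgrid[:480,:640];P=np.stack([(u-c["cx"])/f*d,-(v-c["cy"])/f*d,-d],-1)
    W=P@T[:3,:3].T+T[:3,3];W[d==0]=np.nan;return W
def masks(p):
    h=cv2.cvtColor(p,cv2.COLOR_RGB2HSV).astype(int);return h
def report(n,p,d,box,o=None):
    W=world(n,d,o);u0,v0,u1,v1=box;W=W[v0:v1,u0:u1].reshape(-1,3);h=masks(p)[v0:v1,u0:u1].reshape(-1,3)
    z=W[:,2]
    def rect(m,t):
        if m.sum()<10:print(t,m.sum());return
        q=W[m];(c,s,a)=cv2.minAreaRect(q[:,:2].astype(np.float32))
        if s[0]<s[1]:s=s[::-1];a+=90
        print(t,m.sum(),"c",np.round(c,4),"size",np.round(s,4),"ang",round(((a+90)%180)-90,1),"zmed",np.round(np.median(q[:,2]),4))
    brass=(h[:,1]>120)&(h[:,0]>10)&(h[:,0]<30)
    rect((z>.005)&(z<.016)&(h[:,1]<110),"plate")
    for lo,hi in((.03,.06),(.07,.1),(.1,.125),(.125,.150)):rect((z>lo)&(z<hi),f"z{lo}-{hi}")
E
python3 - <<'E'
from h import *
for n,bs in(("top",[(365,195,455,295),(155,155,235,250)]),("scene",[(212,262,318,370)])):
    f=np.load(n+"0.npz")
    for b in bs:print(n,b);report(n,f["p"],f["d"],b)
o=r.get_obs();print(R.from_rotvec(o["orientation"]).as_matrix().round(3))
E
```

```text
top (365, 195, 455, 295)
plate 1769 c [ 0.5182 -0.1342] size [0.1192 0.0698] ang 32.9 zmed 0.0096
z0.03-0.06 433 c [ 0.5084 -0.1275] size [0.0625 0.0391] ang 58.4 zmed 0.0469
z0.07-0.1 53 c [ 0.504  -0.1238] size [0.0478 0.0169] ang 55.0 zmed 0.0917
z0.1-0.125 625 c [ 0.5182 -0.1337] size [0.0514 0.0513] ang -60.4 zmed 0.1134
z0.125-0.15 518 c [ 0.518  -0.1335] size [0.0578 0.023 ] ang 77.4 zmed 0.135
top (155, 155, 235, 250)
plate 1725 c [0.595  0.2139] size [0.1198 0.0699] ang 21.4 zmed 0.0091
z0.03-0.06 165 c [0.5877 0.2034] size [0.0451 0.0205] ang -36.1 zmed 0.0442
z0.07-0.1 617 c [0.5941 0.2131] size [0.0514 0.0503] ang -57.1 zmed 0.0971
z0.1-0.125 556 c [0.5948 0.2132] size [0.0502 0.0476] ang 59.7 zmed 0.1191
z0.125-0.15 0
scene (212, 262, 318, 370)
plate 2441 c [ 0.5173 -0.1338] size [0.1205 0.072 ] ang 33.2 zmed 0.0099
z0.03-0.06 1049 c [ 0.5232 -0.1394] size [0.063  0.0498] ang 44.6 zmed 0.0474
z0.07-0.1 282 c [ 0.5267 -0.1426] size [0.0519 0.0272] ang 45.9 zmed 0.0922
z0.1-0.125 875 c [ 0.5199 -0.1383] size [0.0505 0.0423] ang 21.5 zmed 0.1139
z0.125-0.15 757 c [ 0.5175 -0.134 ] size [0.058  0.0237] ang 57.9 zmed 0.1352
[[ 0.901  0.435 -0.001]
 [ 0.435 -0.901  0.001]
 [-0.    -0.002 -1.   ]]
```

Emit:
arm_command --plan "0.034 -0.0274 0 0;0.034 -0.0274 0 0;0.034 -0.0274 0 0;0.034 -0.0274 0 0;0.034 -0.0274 0 0;0.034 -0.0274 0 0;0.034 -0.0274 0 0;0.034 -0.0274 0 0;0.034 -0.0274 0 0;0.034 -0.0274 0 0;0.034 -0.0274 0 0;0.034 -0.0274 0 0;0 0 0 10;0 0 0 10;0 0 0 10;0 0 0 10;0 0 0 9;0 0 0 0;0 0 0 0" --hand -1

```text
clock: 2.48
tcp_pos: [0.5178, -0.1343, 0.2452]
orientation: [3.078, -0.628, -0.0]
contact_force: [-1.0, 1.0, -0.1]
grip_width: 0.0855
gripper_force: 0.0
```

```bash
cat >> h.py <<'E'
def bar(n,p,d,o=None,zlo=None,ctr=(.518,-.134)):
    W=world(n,d,o).reshape(-1,3);near=np.hypot(W[:,0]-ctr[0],W[:,1]-ctr[1])<.045
    z=W[:,2];top=np.nanpercentile(z[near&(z>.1)&(z<.15)],90)
    q=W[near&(abs(z-top)<.004)][:,:2].astype(np.float32)
    far=q
    (c,s,a)=cv2.minAreaRect(q);m=q.mean(0);e,v=np.linalg.eigh(np.cov((q-m).T));x=v[:,1]
    pr=(q-m)@x;pp=(q-m)@v[:,0];mid=m+x*(pr.max()+pr.min())/2+v[:,0]*(pp.max()+pp.min())/2
    # width of the arm ends away from hub
    en=abs(pr-(pr.max()+pr.min())/2)>.018
    L=q[en&(pr>0)].mean(0)-q[en&(pr<0)].mean(0)
    print(n,"top",round(float(top),4),"mean",m.round(4),"mid",mid.round(4),"pca",round(np.degrees(np.arctan2(x[1],x[0]))%180,1),"ends",round(np.degrees(np.arctan2(L[1],L[0]))%180,1),"len",(np.ptp(pr)).round(4),"wid",np.ptp(pp[en]).round(4))
def tool():
    o=r.get_obs();M=R.from_rotvec(o["orientation"]).as_matrix()
    print("t",round(o["clock"],2),"tcp",o["tcp_pos"].round(4),"y-ang",round(np.degrees(np.arctan2(M[1,1],M[0,1])),2),"zax",M[:,2].round(3),"F",o["contact_force"].round(1),"M",o["moment"].round(2),"w",round(o["grip_width"],4),"gf",round(o["gripper_force"],1),"q",o["joints"].round(2));return o,M
E
python3 - <<'E'
from h import *
for n in("top","scene"):
    f=np.load(n+"0.npz");bar(n,f["p"],f["d"])
o,M=tool()
p,d=eyes.grab_frame("wrist");cv2.imwrite("pics/w1.png",p[:,:,::-1]);bar("wrist",p,d,o)
report("wrist",p,d,(0,0,640,480),o)
E
```

```text
top top 0.1362 mean [ 0.5179 -0.1338] mid [ 0.5183 -0.1339] pca 67.2 ends 67.1 len 0.0571 wid 0.0142
scene top 0.1362 mean [ 0.5182 -0.135 ] mid [ 0.5178 -0.1336] pca 67.9 ends 67.8 len 0.0584 wid 0.0149
t 2.48 tcp [ 0.5178 -0.1343  0.2452] y-ang -113.05 zax [-0.  0. -1.] F [-1.   1.  -0.1] M [-0.04 -0.07 -0.  ] w 0.0855 gf 0.0 q [ 0.22  0.25 -0.09  1.89  0.03  1.01 -1.86]
wrist top 0.1348 mean [ 0.518 -0.132] mid [ 0.5177 -0.132 ] pca 67.9 ends 67.9 len 0.058 wid 0.0135
plate 11624 c [ 0.5586 -0.1143] size [0.6729 0.3119] ang 68.1 zmed 0.0083
z0.03-0.06 6623 c [ 0.5739 -0.0602] size [0.4328 0.3508] ang 51.8 zmed 0.0486
z0.07-0.1 180 c [ 0.5337 -0.1384] size [0.0478 0.0161] ang 68.0 zmed 0.0927
z0.1-0.125 1957 c [ 0.5176 -0.132 ] size [0.0514 0.0508] ang -72.3 zmed 0.1125
z0.125-0.15 1914 c [ 0.5175 -0.132 ] size [0.0579 0.0228] ang 78.0 zmed 0.1342
```

View pics/w1.png

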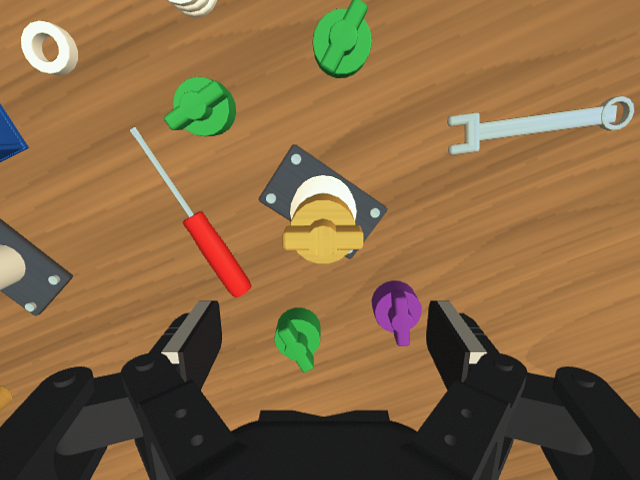

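The wrist picture shows the brass nut at (323,238), with its bar level in the image and centred between the pads (about 220 and 428). I'll descend and grip.

Emit:
arm_command --plan "0 -0.0005 0.03 -0.7;0 0 0.035 0;0 0 0.03 0;0 0 0.02 0;0 0 0.01 0;0 0 0 0;0 0 0 0" --hand -1

```text
clock: 3.4
tcp_pos: [0.5188, -0.1341, 0.1212]
orientation: [-3.081, 0.613, -0.002]
contact_force: [-0.3, 0.3, -0.6]
grip_width: 0.085
gripper_force: 0.0
```

Emit:
arm_command --plan "0 0 0 0;0 0 0 0;0 0 0 0;0 0 0 0;0 0 0 0;0 0 0 0;0 0 0 0;0 0 0 0" --hand 1 --grip_force 50

```text
clock: 4.4
tcp_pos: [0.5187, -0.134, 0.1212]
orientation: [3.081, -0.614, 0.002]
contact_force: [-1.1, 0.7, 6.2]
grip_width: 0.057
gripper_force: 52.3
```

```bash
python3 - <<'E'
from h import *
o,M=tool()
p,d=eyes.grab_frame("wrist");cv2.imwrite("pics/w2.png",p[:,:,::-1])
p,d=eyes.grab_frame("scene");np.savez("s2.npz",p=p,d=d);cv2.imwrite("pics/s2.png",cv2.resize(p[200:400,150:400,::-1],None,fx=3,fy=3))
E
```

```text
t 4.4 tcp [ 0.5187 -0.134   0.1212] y-ang -112.52 zax [ 0.001 -0.    -1.   ] F [-1.1  0.7  6.2] M [ 0.11  0.33 -0.02] w 0.057 gf 52.3 q [ 0.21  0.41 -0.09  1.99  0.05  0.74 -1.88]
```

View pics/s2.png

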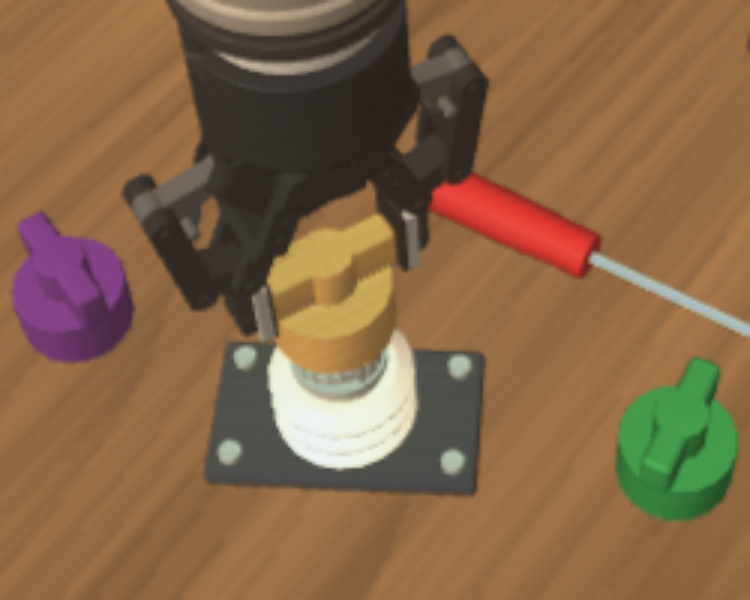

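The nut is gripped: width 57 mm, grip 52 N, pads on both bar ends at crop (265,310) and (410,240). Next is the backward turn.

Emit:
arm_command --plan "0 0 0 -5;0 0 0 -7;0 0 0 -7;0 0 0 -7;0 0 0 -6;0 0 0 -2.5;0 0 0 0;0 0 0 0"

```text
clock: 5.5
tcp_pos: [0.518, -0.1339, 0.1202]
orientation: [-3.125, -0.326, 0.0]
contact_force: [0.0, -0.8, -2.3]
grip_width: 0.0566
gripper_force: 53.5
```

```bash
python3 - <<'E'
from h import *
o,M=tool()
E
```

```text
t 5.5 tcp [ 0.518  -0.1339  0.1202] y-ang -78.08 zax [-0.  0. -1.] F [ 0.  -0.8 -2.3] M [ 0.04 -0.01  0.02] w 0.0566 gf 53.5 q [ 0.32  0.42 -0.23  1.99  0.14  0.75 -1.35]
```

Emit:
arm_command --plan "0 0 0.002 0;0 0 0.003 0;0 0 0.003 0;0 0 0.002 0;0 0 0 0;0 0 0 0"

```text
clock: 6.25
tcp_pos: [0.5181, -0.1339, 0.1103]
orientation: [-3.124, -0.327, 0.0]
contact_force: [-1.1, 0.4, 0.1]
grip_width: 0.0572
gripper_force: 53.8
```

```bash
python3 - <<'E'
from h import *
o,M=tool()
p,d=eyes.grab_frame("scene");bar("scene",p,d);cv2.imwrite("pics/s3.png",cv2.resize(p[200:400,150:400,::-1],None,fx=3,fy=3))
E
```

```text
t 6.25 tcp [ 0.5181 -0.1339  0.1103] y-ang -78.03 zax [-0. -0. -1.] F [-1.1  0.4  0.1] M [ 0.05  0.23 -0.02] w 0.0572 gf 53.8 q [ 0.32  0.43 -0.23  1.99  0.14  0.73 -1.36]
scene top 0.1376 mean [ 0.5201 -0.1139] mid [ 0.5255 -0.1359] pca 105.3 ends 105.7 len 0.0772 wid 0.0151
```

View pics/s3.png

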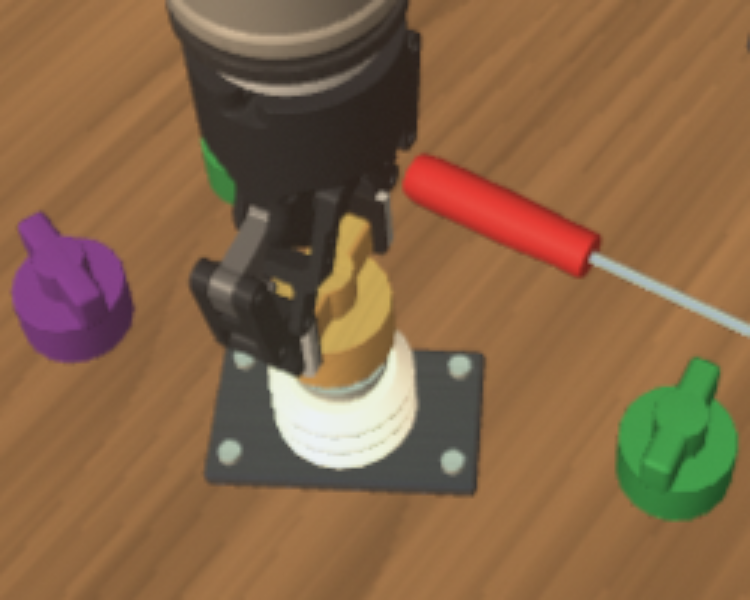

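The nut has gone down about 10 mm and the stud's thread is nearly covered, at crop (345,385). Next is the forward turn, sinking evenly with it.

Emit:
arm_command --plan "0 0 0.001 0;0 0 0 4;0 0 0 6;0 0 0 5;0 0 0.0004 6;0 0 0.0004 6;0 0 0.0004 6;0 0 0 0"

```text
clock: 7.3
tcp_pos: [0.5192, -0.1344, 0.1088]
orientation: [3.089, -0.572, 0.004]
contact_force: [-0.2, -0.8, 3.9]
grip_width: 0.0571
gripper_force: 54.0
```

```bash
python3 - <<'E'
from h import *
o,M=tool()
E
```

```text
t 7.3 tcp [ 0.5192 -0.1344  0.1088] y-ang -110.98 zax [ 0.002 -0.001 -1.   ] F [-0.2 -0.8  3.9] M [-0.34 -0.09 -0.04] w 0.0571 gf 54.0 q [ 0.21  0.43 -0.09  2.    0.06  0.71 -1.85]
```

Emit:
arm_command --plan "0 0 0.0005 6;0 0 0.0005 6;0 0 0.0005 6;0 0 0.0005 6;0 0 0.0004 6;0 0 0.0003 4;0 0 0.0002 2;0 0 0 0;0 0 0 0"

```text
clock: 8.43
tcp_pos: [0.5193, -0.1347, 0.1065]
orientation: [2.764, -1.494, 0.005]
contact_force: [-1.3, -1.7, 11.2]
grip_width: 0.0569
gripper_force: 54.9
```

```bash
python3 - <<'E'
from h import *
o,M=tool()
E
```

```text
t 8.43 tcp [ 0.5193 -0.1347  0.1065] y-ang -146.78 zax [ 0.003 -0.001 -1.   ] F [-1.3 -1.7 11.2] M [-0.44  0.4   0.69] w 0.0569 gf 54.9 q [ 0.09  0.43  0.06  2.01 -0.04  0.7  -2.39]
```

Emit:
arm_command --plan "0 0 0 0.6;0 0 0 0.6;0 0 0 0"

```text
clock: 8.8
tcp_pos: [0.5193, -0.1347, 0.1066]
orientation: [2.748, -1.521, 0.005]
contact_force: [-2.5, -2.6, 12.0]
grip_width: 0.0572
gripper_force: 54.9
```

```bash
python3 - <<'E'
from h import *
o,M=tool()
E
```

```text
t 8.8 tcp [ 0.5193 -0.1347  0.1066] y-ang -147.93 zax [ 0.002 -0.002 -1.   ] F [-2.5 -2.6 12. ] M [-0.54  0.44  1.02] w 0.0572 gf 54.9 q [ 0.08  0.43  0.07  2.01 -0.04  0.7  -2.41]
```

The moment keeps building against the stop, so I'll let go and check.

Emit:
arm_command --plan "0 0 0 0;0 0 0 0;0 0 0 0;0 0 0 0;0 0 0 0;0 0 0 0" --hand -1

```text
clock: 9.55
tcp_pos: [0.5182, -0.1339, 0.1052]
orientation: [2.745, -1.529, -0.0]
contact_force: [-0.4, 0.2, -0.3]
grip_width: 0.0853
gripper_force: 0.0
```

Emit:
arm_command --plan "0 0 -0.01 0;0 0 -0.02 0;0 0 -0.03 0;0 0 -0.04 0;0 0 -0.03 0;0 0 0 0;0 0 0 0"

```text
clock: 10.42
tcp_pos: [0.5177, -0.1339, 0.235]
orientation: [2.745, -1.529, -0.001]
contact_force: [-0.7, -0.5, -0.1]
grip_width: 0.0855
gripper_force: 0.0
```

```bash
python3 - <<'E'
from h import *
o,M=tool()
p,d=eyes.grab_frame("wrist");bar("wrist",p,d,o);cv2.imwrite("pics/w4.png",p[:,:,::-1])
p,d=eyes.grab_frame("scene");bar("scene",p,d);report("scene",p,d,(212,262,318,370))
cv2.imwrite("pics/s4.png",cv2.resize(p[200:400,150:400,::-1],None,fx=3,fy=3))
E
```

```text
t 10.43 tcp [ 0.5177 -0.1339  0.235 ] y-ang -148.23 zax [-0.  0. -1.] F [-0.7 -0.5 -0.1] M [-0.    0.03 -0.03] w 0.0855 gf 0.0 q [ 0.07  0.26  0.08  1.91 -0.03  0.98 -2.43]
wrist top 0.1201 mean [ 0.5181 -0.1319] mid [ 0.518  -0.1315] pca 35.9 ends 35.9 len 0.0579 wid 0.0142
scene top 0.1216 mean [ 0.5188 -0.1337] mid [ 0.5182 -0.1331] pca 36.0 ends 36.1 len 0.0567 wid 0.0143
plate 2467 c [ 0.5176 -0.1338] size [0.12   0.0715] ang 32.6 zmed 0.0099
z0.03-0.06 977 c [ 0.5232 -0.1397] size [0.0629 0.0473] ang 43.6 zmed 0.0471
z0.07-0.1 817 c [ 0.5176 -0.1354] size [0.0525 0.048 ] ang -23.1 zmed 0.0949
z0.1-0.125 1019 c [ 0.5224 -0.1385] size [0.0579 0.0366] ang 36.4 zmed 0.1189
z0.125-0.15 0
```

View pics/w4.png

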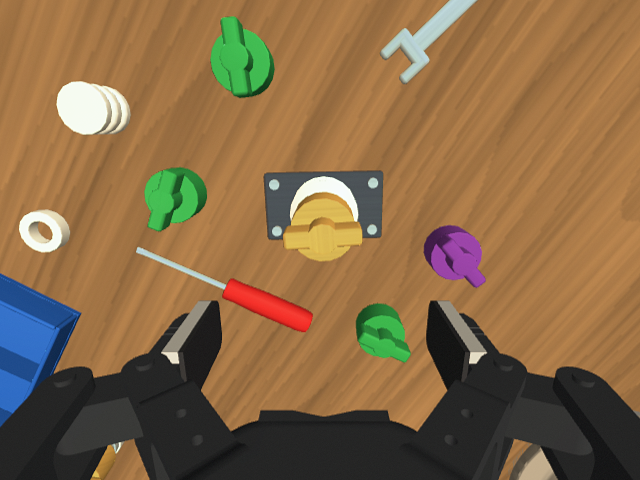

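The wrist picture shows the nut down on the stand at (323,230), but the bar is still about 3° short of the plate edge (36° against 33°). I'll regrip at 36° with more force and finish the turn.

Emit:
arm_command --plan "0 0 0.03 -4.2;0 0 0.035 0;0 0 0.03 0;0 0 0.02 0;0 0 0.0135 0;0 0 0 0;0 0 0 0" --hand -1

```text
clock: 11.4
tcp_pos: [0.5186, -0.134, 0.1072]
orientation: [-2.799, 1.427, -0.001]
contact_force: [-0.2, 0.8, -0.5]
grip_width: 0.0856
gripper_force: 0.0
```

Emit:
arm_command --plan "0 0 0 0;0 0 0 0;0 0 0 0;0 0 0 0;0 0 0 0;0 0 0 0;0 0 0 0" --hand 1 --grip_force 100

```text
clock: 12.28
tcp_pos: [0.5187, -0.1341, 0.1079]
orientation: [-2.798, 1.427, -0.002]
contact_force: [-2.4, -0.4, 6.2]
grip_width: 0.0557
gripper_force: 104.3
```

Emit:
arm_command --plan "0 0 0 1;0 0 0 1;0 0 0 1;0 0 0 0;0 0 0 0"

```text
clock: 12.9
tcp_pos: [0.5185, -0.1341, 0.1078]
orientation: [2.761, -1.498, 0.002]
contact_force: [-2.1, 0.6, 6.3]
grip_width: 0.0565
gripper_force: 104.4
```

```bash
python3 - <<'E'
from h import *
o,M=tool()
E
```

```text
t 12.9 tcp [ 0.5185 -0.1341  0.1078] y-ang -146.96 zax [ 0.001 -0.001 -1.   ] F [-2.1  0.6  6.3] M [0.03 0.53 0.39] w 0.0565 gf 104.4 q [ 0.08  0.43  0.07  2.01 -0.05  0.7  -2.39]
```

Emit:
arm_command --plan "0 0 0 1;0 0 0 1;0 0 0 0"

```text
clock: 13.28
tcp_pos: [0.5184, -0.1341, 0.1077]
orientation: [2.736, -1.543, 0.002]
contact_force: [-2.7, -0.0, 7.2]
grip_width: 0.0562
gripper_force: 104.4
```

Emit:
arm_command --plan "0 0 0 1;0 0 0 1;0 0 0 0"

```text
clock: 13.65
tcp_pos: [0.5183, -0.1341, 0.1077]
orientation: [2.71, -1.587, 0.002]
contact_force: [-3.5, -1.3, 7.3]
grip_width: 0.0559
gripper_force: 104.4
```

```bash
python3 - <<'E'
from h import *
o,M=tool()
p,d=eyes.grab_frame("wrist");bar("wrist",p,d,o);cv2.imwrite("pics/w5.png",p[100:400,120:520,::-1])
E
```

```text
t 13.65 tcp [ 0.5183 -0.1341  0.1077] y-ang -150.7 zax [ 0.    -0.002 -1.   ] F [-3.5 -1.3  7.3] M [-0.24  0.66  1.85] w 0.0559 gf 104.4 q [ 0.06  0.43  0.09  2.01 -0.05  0.7  -2.44]
wrist top 0.1473 mean [ 0.5184 -0.1395] mid [ 0.5189 -0.1356] pca 28.8 ends 28.8 len 0.09 wid 0.0229
```

View pics/w5.png

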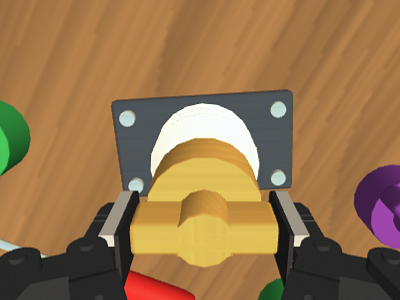

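```bash
cat >> h.py <<'E'
def both(o):
    p,d=eyes.grab_frame("wrist");W=world("wrist",d,o);h=masks(p);z=W[...,2];near=np.hypot(W[...,0]-.518,W[...,1]+.134)<.09
    brass=near&(h[...,1]>110)&(h[...,0]>10)&(h[...,0]<35)&(abs(z-.1200)<.0025)
    q=W[brass][:,:2];q=q[np.hypot(q[:,0]-.518,q[:,1]+.132)<.034]
    m=q.mean(0);x=np.linalg.eigh(np.cov((q-m).T))[1][:,1];t=(q-m)@x
    en=abs(t)>.015;L=q[en&(t>0)].mean(0)-q[en&(t<0)].mean(0)
    pl=near&(z>.003)&(z<.014)&(h[...,1]<110)
    c,s,a=cv2.minAreaRect(W[pl][:,:2].astype(np.float32))
    print("bar",round(np.degrees(np.arctan2(L[1],L[0]))%180,2),"pca",round(np.degrees(np.arctan2(x[1],x[0]))%180,2),len(q),np.ptp(t).round(4),"plate",np.round(c,4),np.round(s,4),round(a%90,2))
E
python3 - <<'E'
from h import *
o,M=tool();both(o)
E
```

```text
t 13.7 tcp [ 0.5183 -0.134   0.1077] y-ang -150.69 zax [ 0.    -0.002 -1.   ] F [-2.7 -1.1  7.5] M [-0.26  0.63  1.8 ] w 0.0558 gf 104.4 q [ 0.06  0.43  0.09  2.01 -0.05  0.7  -2.44]
bar 29.83 pca 29.88 5257 0.0563 plate [ 0.5171 -0.1324] [0.1199 0.0696] 32.79
```

The bar is pressed elastically past the stop (29.8° against 32.8°), so the release had kicked it back. I'll unload the moment before opening.

Emit:
arm_command --plan "0 0 0 -1.5;0 0 0 -1.2;0 0 0 -0.8;0 0 0 0;0 0 0 0"

```text
clock: 14.38
tcp_pos: [0.5184, -0.1341, 0.1077]
orientation: [-2.755, 1.51, -0.002]
contact_force: [-2.5, -0.7, 6.4]
grip_width: 0.0561
gripper_force: 104.4
```

```bash
python3 - <<'E'
from h import *
o,M=tool();both(o)
E
```

```text
t 14.38 tcp [ 0.5184 -0.1341  0.1077] y-ang -147.46 zax [ 0.001 -0.    -1.   ] F [-2.5 -0.7  6.4] M [-0.01  0.55  0.42] w 0.0561 gf 104.4 q [ 0.08  0.43  0.07  2.01 -0.05  0.7  -2.39]
bar 32.26 pca 32.29 5237 0.0563 plate [ 0.5172 -0.1324] [0.1198 0.0693] 32.87
```

Emit:
arm_command --plan "0 0 0 -0.6;0 0 0 0;0 0 0 0;0 0 0 0" --grip_force 20

```text
clock: 14.92
tcp_pos: [0.5185, -0.1341, 0.1078]
orientation: [-2.762, 1.496, -0.002]
contact_force: [-1.4, 0.3, 5.9]
grip_width: 0.056
gripper_force: 104.4
```

```bash
python3 - <<'E'
from h import *
o,M=tool();both(o)
E
```

```text
t 14.93 tcp [ 0.5185 -0.1341  0.1078] y-ang -146.88 zax [ 0.001 -0.    -1.   ] F [-1.4  0.3  5.9] M [0.06 0.57 0.34] w 0.056 gf 104.4 q [ 0.08  0.43  0.07  2.01 -0.05  0.7  -2.39]
bar 32.87 pca 32.87 5249 0.0565 plate [ 0.5173 -0.1327] [0.1203 0.069 ] 32.64
```

Emit:
arm_command --plan "0 0 0 0;0 0 0 0;0 0 0 0" --hand 1 --grip_force 20

```text
clock: 15.35
tcp_pos: [0.5185, -0.1341, 0.1078]
orientation: [-2.762, 1.496, -0.002]
contact_force: [-1.9, -0.0, 5.9]
grip_width: 0.0558
gripper_force: 104.4
```

```bash
python3 - <<'E'
from h import *
o,M=tool();both(o)
E
```

```text
t 15.35 tcp [ 0.5185 -0.1341  0.1078] y-ang -146.88 zax [ 0.001 -0.    -1.   ] F [-1.9 -0.   5.9] M [-0.02  0.5   0.3 ] w 0.0558 gf 104.4 q [ 0.08  0.43  0.07  2.01 -0.05  0.7  -2.39]
bar 32.97 pca 32.95 5272 0.0564 plate [ 0.5175 -0.1325] [0.1202 0.0692] 32.64
```

Emit:
arm_command --plan "0 0 0 0;0 0 0 0;0 0 0 0;0 0 0 0;0 0 0 0" --hand -1

```text
clock: 16.02
tcp_pos: [0.5182, -0.1339, 0.1067]
orientation: [2.762, -1.497, -0.0]
contact_force: [-0.7, 0.8, -0.2]
grip_width: 0.0853
gripper_force: 0.0
```

```bash
python3 - <<'E'
from h import *
o,M=tool();both(o)
E
```

```text
t 16.02 tcp [ 0.5182 -0.1339  0.1067] y-ang -146.93 zax [-0.  0. -1.] F [-0.7  0.8 -0.2] M [0.02 0.03 0.01] w 0.0853 gf 0.0 q [ 0.08  0.43  0.07  2.01 -0.05  0.7  -2.39]
bar 34.97 pca 34.93 5405 0.0571 plate [ 0.5172 -0.1323] [0.1198 0.0696] 32.9
```

Spring-back shrank to about 2°. I'll close lightly at 33° so the pads square the bar, then reopen.

Emit:
arm_command --plan "0 0 0 0.3;0 0 0 0;0 0 0 0;0 0 0 0;0 0 0 0;0 0 0 0;0 0 0 0" --hand 1 --grip_force 20

```text
clock: 16.95
tcp_pos: [0.5182, -0.1339, 0.1068]
orientation: [-2.758, 1.505, -0.0]
contact_force: [-1.6, -0.5, 4.5]
grip_width: 0.0579
gripper_force: 21.2
```

```bash
python3 - <<'E'
from h import *
o,M=tool();both(o)
E
```

```text
t 16.95 tcp [ 0.5182 -0.1339  0.1068] y-ang -147.23 zax [ 0.  0. -1.] F [-1.6 -0.5  4.5] M [0.05 0.28 0.05] w 0.0579 gf 21.2 q [ 0.08  0.43  0.07  2.01 -0.05  0.7  -2.39]
bar 34.77 pca 34.68 5391 0.0574 plate [ 0.517  -0.1322] [0.1201 0.0696] 32.77
```

Emit:
arm_command --plan "0 0 0 0.8;0 0 0 0.8;0 0 0 0.6;0 0 0 0"

```text
clock: 17.5
tcp_pos: [0.5181, -0.134, 0.1067]
orientation: [2.729, -1.557, 0.0]
contact_force: [-2.0, -0.2, 4.8]
grip_width: 0.0577
gripper_force: 21.8
```

```bash
python3 - <<'E'
from h import *
o,M=tool();both(o)
E
```

```text
t 17.5 tcp [ 0.5181 -0.134   0.1067] y-ang -149.41 zax [-0. -0. -1.] F [-2.  -0.2  4.8] M [0.02 0.35 0.48] w 0.0577 gf 21.8 q [ 0.07  0.43  0.08  2.01 -0.05  0.7  -2.42]
bar 32.78 pca 32.7 5356 0.0572 plate [ 0.5172 -0.1323] [0.1202 0.0697] 32.61
```

Emit:
arm_command --plan "0 0 0 0;0 0 0 0;0 0 0 0;0 0 0 0;0 0 0 0" --hand -1

```text
clock: 18.18
tcp_pos: [0.5182, -0.134, 0.1067]
orientation: [-2.728, 1.557, -0.0]
contact_force: [0.5, 0.5, -0.1]
grip_width: 0.0851
gripper_force: 0.0
```

```bash
python3 - <<'E'
from h import *
o,M=tool();both(o)
E
```

```text
t 18.18 tcp [ 0.5182 -0.134   0.1067] y-ang -149.44 zax [ 0. -0. -1.] F [ 0.5  0.5 -0.1] M [0.01 0.02 0.01] w 0.0851 gf 0.0 q [ 0.07  0.43  0.08  2.01 -0.05  0.7  -2.42]
bar 35.05 pca 35.08 5446 0.0571 plate [ 0.5172 -0.1323] [0.1198 0.0696] 32.89
```

It returned to the same 35° with no load left, so this is where the stop rests: 2° from the plate line. I'll retreat and do a final check.

Emit:
arm_command --plan "0 0 -0.01 0;0 0 -0.02 0;0 0 -0.03 0;0 0 -0.04 0;0 0 -0.04 0;0 0 0 0;0 0 0 0"

```text
clock: 19.1
tcp_pos: [0.5178, -0.1339, 0.2467]
orientation: [-2.728, 1.557, 0.0]
contact_force: [-0.9, 0.0, -0.1]
grip_width: 0.0856
gripper_force: 0.0
```

```bash
python3 - <<'E'
from h import *
o,M=tool();both(o)
p,d=eyes.grab_frame("scene");bar("scene",p,d)
cv2.imwrite("pics/s6.png",p[:,:,::-1])
E
```

```text
t 19.1 tcp [ 0.5178 -0.1339  0.2467] y-ang -149.43 zax [ 0.  0. -1.] F [-0.9  0.  -0.1] M [-0.04 -0.03  0.01] w 0.0856 gf 0.0 q [ 0.05  0.24  0.1   1.89 -0.03  1.   -2.44]
bar 34.89 pca 34.99 1471 0.0572 plate [ 0.517  -0.1321] [0.1198 0.0699] 32.7
scene top 0.1216 mean [ 0.5185 -0.1341] mid [ 0.5173 -0.1331] pca 35.0 ends 35.1 len 0.0578 wid 0.0149
```

View pics/s6.png

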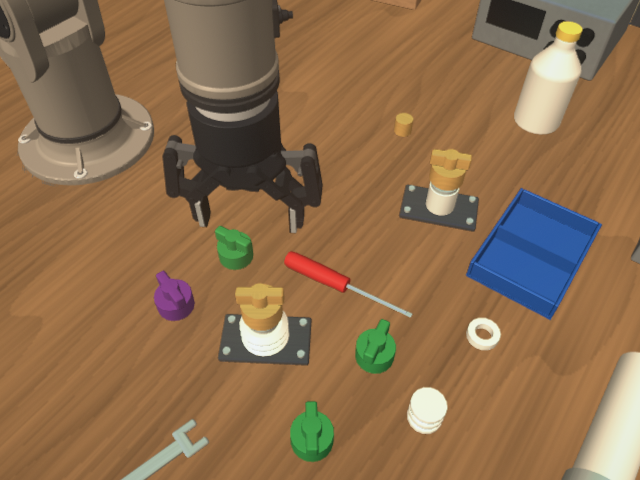

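The nut at (262,300) is down at home height, with its bar along the plate. The finished nut at (449,165) is untouched and the gripper is clear.

```bash
python3 -c "
from bench import ticket
print(ticket.hand_in())"
```

```text
the job is handed in; nothing more can be done
None
```

The loose nut was turned back to the thread start, lowered about 11 mm and run clockwise to its stop, then released at home height and handed in at about 19 s; its bar rests about 2° short of the plate line (it springs back from 0°), and the finished nut was not touched.

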